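# Press a drawer knob's insert home in the locking clamp

## Task

The brass insert has crept out of the wooden drawer knob: slide the knob, still standing face down on its board, home into the V stop under the locking clamp until it bears firmly against both faces, with light finger pressure only, then push the clamp's handle down to its stop so that it snaps over centre, squeezes the insert flush and stays locked when you let go; do not lean on the handle once it has snapped. Then lift the release lever to spring the clamp open again, and leave the knob standing free in the V stop with everything let go. Leave the tape dispenser, marker caddy, clothes peg and tin where they are.

Things in the scene. Friction and masses are not known exactly. Their poses are not given: they have to be found in the camera images.
- clamp_board: Plywood board 130 x 320 x 18 mm, fixed to the benchtop; a steel locking hold-down clamp (locking-pliers linkage) is bolted on it, in the vertical plane x = 0. Origin: centre of the board's underside; x across, y along it to the clamp's jaw end, z up. V stop and bumper near y = +85 mm; handles run back to -y. Fixed lower handle and its screw knob: 18 mm wide, top z = 55 mm, end y = -105 mm.
- knob: Wooden drawer knob, about 65 g, standing face down on the board between the V stop and the board's +y end. Face disc 34 mm across and 9 mm high at the bottom, neck 20 mm across above it up to 24 mm, brass insert with a 16 mm flange (2.5 mm thick) in the neck's upper end. Origin: centre of its underside; z up its axis.
- knob_mid (a point): Centre of the knob, on its axis half-way up (12 mm). V stop (not measured): 10 mm high hardwood block on the board, its 90 degree notch opening to +y. It is set by hand in slots: the knob's centre, when home with its rim on both faces, lies at board x = 0, y = 80 to 90 mm, differing each time. The stop ends 2 mm behind (-y) that centre. The knob slides easily, under 1 N.
- insert (a joint): How far the insert stands out of the knob's neck, m: 0 = flush, 0.003 to 0.005 at the start. It moves under about 20 N along the knob's axis.
- handle_grip (a point): Press spot on top of the clamp's upper handle, a 20 mm wide channel that ends 20 mm behind (-y). Open, 138 mm above the board's underside; closing moves it about 43 mm down and 11 mm to -y (to board y = -87 mm), to a rigid stop. The push is about 4 N, then up to 20 N as the insert is met (varies), and falls to nothing at centre, 6 mm above the stop, where it snaps down by itself.
- lever_bar (a point): Middle of the round cross-bar, 10 mm thick and 16 mm long (along board x), at the tail of the release lever; 16 mm past the upper handle's end, on an 8 mm wide shank, and it moves with the handle. Locked: 80 mm above the board's underside at y = -123 mm; open: about 139 mm up. Lifting it 12 to 20 mm when locked, with up to 5 N, pushes the linkage back through centre and the handle springs up.
- release_lever (a joint): Angle of the release lever in the handle, rad: 0 = at rest, grows as its bar is lifted (1 mm at the bar is 0.016); trips the lock at 0.1 to 0.2, 0.45 at most. Springs back to 0.
- handle: The clamp's moving upper handle, carrying the release lever. Origin: its hinge at the jaw, when locked 77 mm above the board's underside at y = +23 mm; axes as the board's when locked.
- bumper (a point): Centre of the underside of the jaw's rubber bumper, 17 mm across, at board x = 0, y = 85 mm. Open: about 57 mm above the board's underside (over 5 mm clear of the insert); closed on the flush insert 44 mm. The jaw's nose above it is 14 mm wide, its top at most 85 mm above the board's underside, and reaches 9 mm past the bumper's centre to +y.
- tape_dispenser: Bystander: black weighted tape dispenser 150 x 60 x 90 mm. Origin: centre of its underside.
- marker_caddy: Bystander: yellow plastic caddy 85 x 85 x 95 mm with markers to 145 mm high. Origin: centre of its underside.
- clothes_peg: Bystander: wooden clothes peg 72 x 9 x 13 mm. Origin: centre of its underside.
- round_tin: Bystander: round stainless tin, 91 mm across, lid knob top at 93 mm. Origin: centre of its underside.
Not all that is in view belongs to the job. There is more than one size of the knob; the job needs the largest.

How it is judged:
By the outcome, as a careful person would: the job done as asked, in the order asked, and still so for the second after the job is handed in, with the robot touching nothing.
It also fails if it takes over 58 s, if anything falls off the work surface, if the arm or the gripper's body presses on something with over 40 N, if the wrist force passes 120 N, or if a joint passes its speed limit or range.

## Robot

A 7-joint arm with a two-finger parallel gripper is mounted at the origin on the work surface. World frame = base frame: x ahead of the robot, y to its left, z up, the work surface at z = 0. Lengths are in m, angles in rad, forces in N, time in s.
With the tool pointing down it reaches from about 0.35 to 0.9 m from the base axis. Payload 8.1 kg.
Tool frame: the origin (TCP) lies midway between the tips of the shut fingers; the grasp point (between the pads) lies 19 mm behind it; z points along the fingers, y is the line along which they close (so a half turn about z gives the same grasp; the last joint's range is limited). The gripper opens to 85 mm and grips with 20 to 120 N. Pads are 22 mm wide; open, the fingers measure 114 mm over their backs; the gripper's body (76 mm by 85 mm) begins 54 mm behind the grasp point. The pads swing forward as they close: fully open they stand 13 mm farther back than shut.
Start: joints at [-1.247, 0.434, 0.025, 1.573, -0.012, 1.134, -0.075], TCP at [0.259, 0.569, 0.231] pointing down, gripper open.
Joint ranges: [-2.62, 2.62], [-0.44, 2.09], [-1.27, 1.32], [0.08, 2.57], [-1.32, 4.46], [0.12, 2], [-2.74, 2.74]. Speed limits (rad/s): [2.22, 2.22, 3.01, 3.01, 3.14, 3.14, 3.14].

## Interface

Orientations are given as a unit quaternion [x, y, z, w].
In Python, from rig import status, optics, ticket gives the robot as it stands.
- The arm moves only by the shell command python3 -m crank 'ROWS'. ROWS is JSON, a list of rows, each a list of 3 entries, a list of its own where there are three numbers: the shift along the tool's x, y, z in m, then the turn, a rotation vector about the tool's x, y, z in degrees, then the finger opening in m, from 0 to 0.0854. In form: [[[dx, dy, dz], [ax, ay, az], hand], ...]. A call has 1 to 5 rows; each row shifts and turns the commanded pose from where the row before left it, along the tool's axes as they then stand; what a row does not reach is not made up. A row lasts 1/8 s, in which the tool goes at most 62.5 mm and 10.7 degrees, less where a joint would pass 70% of its speed; a pose out of reach is approached as far as the arm can. A call is refused whole if a number of a shift passes 0.0625 or a number of a turn 10.7, either way. A call with a gripper value outside its range is refused whole. The fingers move at their own pace and stop on an object; the grip force is fixed at half the most. Time passes only in rows, so rows that do not move let the fingers close. It gives the time, the measured TCP pose, the force, the opening and the grip force at its end, in the units of the state.
- status.read_state(): the state, without advancing time (a new reading comes with each control period).
- optics.capture(name): name is "side" or "top"; returns a dict with "color" (420x560x3 uint8, red, green, blue), "range_z" (420x560 float32, m along the optical axis (not along the pixel's ray), 0 where there is no reading), "fx", "fy", "cx", "cy" (pixels), "xyz" and "rotation" of the camera in the world. Camera axes: x right, y up, looking along -z (the intrinsics and any distortion apply to the point x, -y, -z); pixel columns grow to the right and rows downward; lengths in m; the calibration is good to about 2 mm. A picture is of the moment at which its call begins.
- ticket.finish_job(): hands the job in; it is judged then, once.
The state is a dict: "t": time; "joint_positions": joint angles; "joint_vel": joint speeds; "effort": joint torques, N m; "eef_pos": TCP position; "tcp_rot": TCP orientation; "force": force on the tool from outside, world axes, zero at the start; "ft_torque": the same for the moment, N m; "finger_gap": finger opening in m; "grip_force": force on a finger pad.
Only numpy, scipy, OpenCV 4.12 (cv2) and the standard library are available. Lean on these libraries where they do the work, as an engineer would, in place of code of your own. Each camera call takes 0.05 s, during which the arm holds its last target. There are 200 camera calls.

## Working session

There is one attempt and no reset: what is moved stays moved. The work goes in short steps, Python scripts to look and compute and a shell command to move; the robot and the scene stay as the last step left them, time stands still between calls to the robot, and variables do not carry over. Pictures are saved under pics/ and viewed, at most 10 in all, crops included, and the job is handed in when it is done.

```bash
mkdir -p pics; ls; cat > h.py <<'E'
import numpy as np, cv2
from rig import status, optics, ticket
def cap(n):
    c=optics.capture(n); np.savez('pics/'+n+'.npz',**c); return c
def load(n): return dict(np.load('pics/'+n+'.npz'))
def cloud(c):
    z=c['range_z']; h,w=z.shape; u,v=np.meshgrid(np.arange(w),np.arange(h))
    p=np.stack([(u-c['cx'])/c['fx']*z,-(v-c['cy'])/c['fy']*z,-z],-1)
    return p@np.array(c['rotation']).T+np.array(c['xyz'])
E
python3 - <<'E'
from h import *
print(status.read_state())
for n in('side','top'):
    c=cap(n); print({k:(v.tolist() if hasattr(v,'tolist') else v) for k,v in c.items() if k not in('color','range_z')})
    cv2.imwrite(f'pics/{n}0.png',c['color'][:,:,::-1])
E
```

```text
pics
{'t': 0.0, 'joint_positions': array([-1.24659514,  0.4352071 ,  0.02497072,  1.5741093 , -0.01159559,
        1.13399842, -0.07509551]), 'joint_vel': array([-0.00093615,  0.00080839,  0.00023455,  0.00050665, -0.00120194,
       -0.00092246, -0.00030926]), 'effort': array([ 6.22741627e-04, -6.70472431e+01,  1.02506742e+00, -3.16224039e+01,
        1.56155851e-02,  1.23856013e-02,  2.81271273e-07]), 'eef_pos': array([0.25856619, 0.56844446, 0.23053109]), 'tcp_rot': array([ 2.11814572e-01,  9.77309554e-01, -7.82870434e-04, -9.50579509e-05]), 'force': array([-1.36660116, -0.34836733,  0.06241734]), 'ft_torque': array([0.03173545, 0.03882178, 0.02174403]), 'grip_force': 0.0, 'finger_gap': 0.08550536121070645}
{'fx': 384.78633613912666, 'fy': 384.78633613912666, 'cx': 277.2364601658808, 'cy': 208.22156599898258, 'xyz': [0.545733759183912, 0.5985622590360895, 0.5075357611882787], 'rotation': [-0.018774854705715643, 0.495681097808966, 0.8678371671757518, -0.028397277581549953]}
{'fx': 522.4807419876677, 'fy': 522.4807419876677, 'cx': 281.10283770272343, 'cy': 210.89764644375916, 'xyz': [0.4969922627719173, -0.06627780378891268, 1.1111632597080936], 'rotation': [0.0364561672870907, -0.03720415990368763, -0.7027533557284213, 0.7095241499519515]}
```

```bash
sed -i 's/np.array(c\[.rotation.\]).T/Rotation.from_quat(c["rotation"]).as_matrix().T/; 1a from scipy.spatial.transform import Rotation' h.py; python3 - <<'E'
from h import *
c=load('top'); print(np.round(cloud(c)[::60,::80],3).reshape(-1,3)[[0,6,10,20,24,30,48]])
E
```

```text
[[ 1.474e+00  9.900e-01 -7.500e-01]
 [ 1.493e+00 -8.050e-01 -7.510e-01]
 [ 9.470e-01  2.700e-02  1.000e-03]
 [ 8.160e-01 -4.980e-01  2.000e-03]
 [ 6.670e-01  1.600e-02  7.400e-02]
 [ 5.490e-01  1.900e-01 -1.000e-03]
 [ 3.060e-01 -4.830e-01  1.000e-03]]
```

View pics/top0.png

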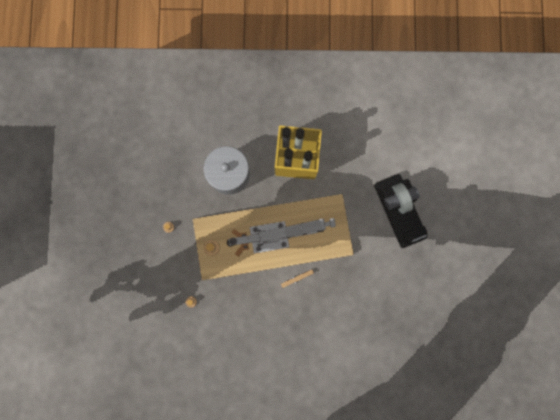

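View pics/side0.png

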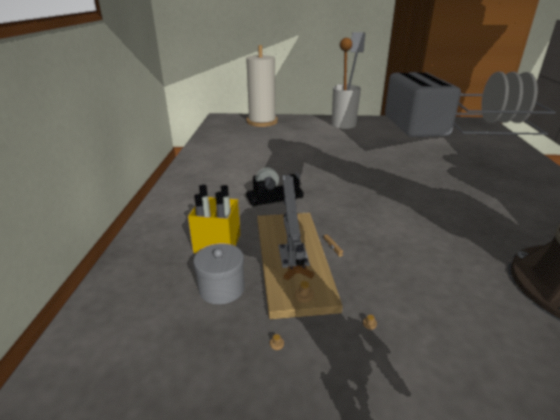

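The top view shows the board with its jaw end to the left (world +y), the knob at (210,246), the V stop at about (240,243) and the handle end at about (330,223). Smaller knobs lie at (168,227) and (191,301). Next I'll fit the board.

```bash
cat >> h.py <<'E'
def board(c):
    P=cloud(c); hsv=cv2.cvtColor(c['color'],cv2.COLOR_RGB2HSV)
    m=(abs(P[...,2]-.018)<.006)&(P[...,0]>.35)&(P[...,0]<.65)&(P[...,1]>-.25)&(P[...,1]<.15)&(hsv[...,1]>70)
    m=cv2.morphologyEx(m.astype(np.uint8),cv2.MORPH_OPEN,np.ones((3,3)))
    n,l,s,_=cv2.connectedComponentsWithStats(m); k=1+np.argmax(s[1:,4])
    q=P[l==k]; return cv2.minAreaRect((q[:,:2]*1000).astype(np.float32)), q[:,2].mean()
E
python3 - <<'E'
from h import *
c=load('top');P=cloud(c);r,z=board(c);print(r,z)
b=cv2.boxPoints(r);print(b)
e=[(b[i]-b[i-1]) for i in range(4)]; L=max(e,key=np.linalg.norm); L=L/np.linalg.norm(L); L*=np.sign(L[1])
X=np.array([L[1],-L[0]]); O=np.array(r[0]); print('yaw',np.degrees(np.arctan2(X[1],X[0])))
B=np.stack([(P[...,:2]*1000-O)@X,(P[...,:2]*1000-O)@L,P[...,2]*1000],-1)
np.set_printoptions(suppress=True,linewidth=200)
for (u,v) in((168,227),(191,301),(210,246)):
    w=B[v-10:v+11,u-10:u+11].reshape(-1,3); base=18 if u==210 else 0
    k=w[w[:,2]>base+5]; print(u,v,len(k),np.median(k,0).round(1),k.max(0).round(1),k.min(0).round(1))
    t=k[k[:,2]>k[:,2].max()-6]; print(t.mean(0),len(t))
# clamp heights along y
for y in range(-150,120,10):
    s=B[(abs(B[...,1]-y)<5)&(abs(B[...,0])<40)&(B[...,2]>28)]
    if len(s): print(y,len(s),s[:,2].max().round(1),s[s[:,2]>s[:,2].max()-8].mean(0).round(1))
im=cv2.resize(c['color'][190:290,140:360],None,fx=3.6,fy=3.6,interpolation=2); cv2.imwrite('pics/topcrop.png',im[:,:,::-1])
E
```

```text
((558.360107421875, -49.51206970214844), (129.93649291992188, 319.41131591796875), 10.08830738067627) 0.018243249794748315
[[ 466.42136   96.34416]
 [ 522.37134 -218.12874]
 [ 650.2988  -195.3683 ]
 [ 594.3489   119.1046 ]]
yaw 10.088313
168 227 76 [ 55.7 212.8  10.5] [ 75.8 227.6  21.8] [ 39.8 203.7   5. ]
[ 57.68981007 214.44927129  18.2747552 ] 25
191 301 94 [-104.5  189.     8.7] [ -63.4  208.1 1111.2] [-123.    -5.8    5.1]
[ -63.35581631   -5.75696255 1111.16325971] 1
210 246 207 [ -2.1 126.5  29.2] [  15.   144.3 1111.2] [-63.4  -5.8  23.4]
[ -63.35581631   -5.75696255 1111.16325971] 5
-120 23 146.9 [   0.4 -117.1  143.6]
-110 38 145.1 [  -0.3 -111.3  141.5]
-100 46 152.9 [ -0.1 -97.4 148.8]
-90 68 150.2 [ -0.4 -90.1 146.7]
-80 70 147.2 [ -0.4 -81.1 142.2]
-70 66 140.7 [ -0.4 -71.  135.5]
-60 70 134.4 [ -0.6 -61.5 129.3]
-50 66 126.0 [ -0.2 -50.5 121.5]
-40 60 119.1 [ -0.3 -40.6 114.5]
-30 64 111.5 [ -0.3 -30.5 106.9]
-20 65 103.8 [ -0.1 -20.2 100.6]
-10 65 101.3 [  0.2 -10.3  96.4]
0 66 96.2 [ 0.  -0.2 92.3]
10 67 91.9 [-0.3  9.9 88.1]
20 68 88.3 [-0.4 19.4 83.5]
30 84 78.8 [-0.5 30.4 73.6]
40 39 80.7 [-0.9 40.3 77.1]
50 44 81.7 [-0.1 50.1 77.4]
60 69 82.4 [-0.1 60.1 78.5]
70 77 94.0 [ 0.5 73.  90.3]
80 60 96.5 [-0.5 79.  92. ]
90 21 84.8 [ 0.8 85.8 82. ]
110 5 31.0 [ -2.6 113.3  29.7]
```

View pics/topcrop.png

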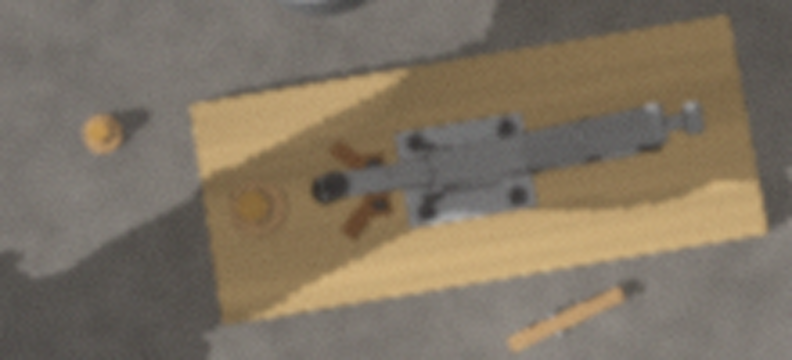

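The board fits 130 x 319 mm at z = 18, centred at (0.558, -0.050) with yaw 10.1°. The knob on the board is the largest and sits near board (-2, 127). I'll turn the tool so that its x axis is board y and its y axis is board x, shut the fingers, and come over to the +y side of the knob.

```bash
cat >> h.py <<'E'
O=np.array([.5584,-.0495]); A=np.radians(10.09); X=np.array([np.cos(A),np.sin(A)]); Y=np.array([-X[1],X[0]])
def tob(P): return np.stack([(P[...,:2]-O)@X,(P[...,:2]-O)@Y,P[...,2]],-1)*1000
def st():
    s=status.read_state(); R=Rotation.from_quat(s['tcp_rot']).as_matrix()
    Rb=np.array([X.tolist()+[0],Y.tolist()+[0],[0,0,1]]); f=Rb@np.array(s['force'])
    D=np.array([[0,1,0],[1,0,0],[0,0,-1]]).T
    err=Rotation.from_matrix((Rb@R).T@D).as_rotvec(degrees=True)
    print('t %.2f'%s['t'],'board pos',tob(np.array(s['eef_pos'])).round(1),'turn needed',err.round(2),'F',f.round(2),'gap %.4f grip %.1f'%(s['finger_gap'],s['grip_force']))
E
python3 - <<'E'
from h import *
st(); c=load('top'); B=tob(cloud(c))
w=B[(abs(B[...,1]-127)<25)&(abs(B[...,0])<25)&(B[...,2]>23)&(B[...,2]<32)&(B[...,1]>103)]
print(len(w),w.mean(0),w.min(0),w.max(0))
t=B[(abs(B[...,1]-127)<20)&(abs(B[...,0])<20)&(B[...,2]>39)&(B[...,2]<60)&(B[...,1]>105)];print(len(t),t.mean(0),t.min(0),t.max(0))
E
python3 -m crank '[[[0,0,0],[0,0,9.3],0],[[0,0,0],[0,0,9.3],0],[[0,0,0],[0,0,9.3],0],[[0,0,0],[0,0,9.3],0],[[0,0,0],[0,0,9.3],0]]'
python3 -m crank '[[[0,0,0],[0,0,9],0],[[0,0,0],[0,0,0],0]]'
python3 -c "from h import *;st()"
```

```text
t 0.10 board pos [-186.9  661.   230.6] turn needed [-7.000e-02  5.000e-02  5.545e+01] F [-0.19 -0.62 -0.04] gap 0.0851 grip 0.0
125 [ -2.05687615 127.44006795  27.500421  ] [-17.54221906 112.00979611  23.38868865] [ 14.92411625 144.33005599  31.80099587]
71 [ -1.52017089 127.80176761  45.97290262] [-10.7640238  118.85391928  40.22936563] [  7.75751937 137.58041491  52.01419716]
t: 0.72
eef_pos: [0.2586, 0.5686, 0.2309]
tcp_rot: [0.583, 0.813, -0.0, 0.0]
force: [0.2, -0.4, -0.4]
finger_gap: -0.0002
grip_force: 0.0
t: 0.98
eef_pos: [0.2585, 0.5688, 0.2309]
tcp_rot: [0.642, 0.767, -0.0, 0.0]
force: [0.1, 0.2, -0.0]
finger_gap: 0.0004
grip_force: 0.0
t 0.97 board pos [-187.   661.3  230.9] turn needed [-0.01  0.05  0.02] F [ 0.16  0.21 -0.02] gap 0.0004 grip 0.0
```

```bash

python3 -m crank '[[[-0.05,0.0186,0],[0,0,0],0],[[-0.05,0.0186,0],[0,0,0],0],[[-0.05,0.0186,0],[0,0,0],0],[[-0.05,0.0186,0],[0,0,0],0],[[-0.05,0.0186,0],[0,0,0],0]]' >/dev/null
python3 -m crank '[[[-0.05,0.0186,0],[0,0,0],0],[[-0.05,0.0186,0],[0,0,0],0],[[-0.05,0.0186,0],[0,0,0],0],[[-0.05,0.0186,0],[0,0,0],0],[[-0.03,0.0186,0],[0,0,0],0]]' >/dev/null
python3 -m crank '[[[0,0,0.05],[0,0,0],0],[[0,0,0.05],[0,0,0],0],[[0,0,0.03],[0,0,0],0],[[0,0,0],[0,0,0],0]]'
python3 - <<'E'
from h import *
st(); c=cap('side'); im=cv2.resize(c['color'][200:340,200:400],None,fx=4,fy=4,interpolation=2); cv2.imwrite('pics/s1.png',im[:,:,::-1])
E
```

```text
t: 2.72
eef_pos: [0.5239, 0.1282, 0.0994]
tcp_rot: [0.641, 0.767, -0.002, -0.001]
force: [0.4, 0.1, 0.2]
finger_gap: -0.0001
grip_force: 0.0
t 2.73 board pos [ -2.8 181.   99.4] turn needed [-0.26  0.05  0.13] F [ 0.38 -0.01  0.2 ] gap -0.0001 grip 0.0
```

View pics/s1.png

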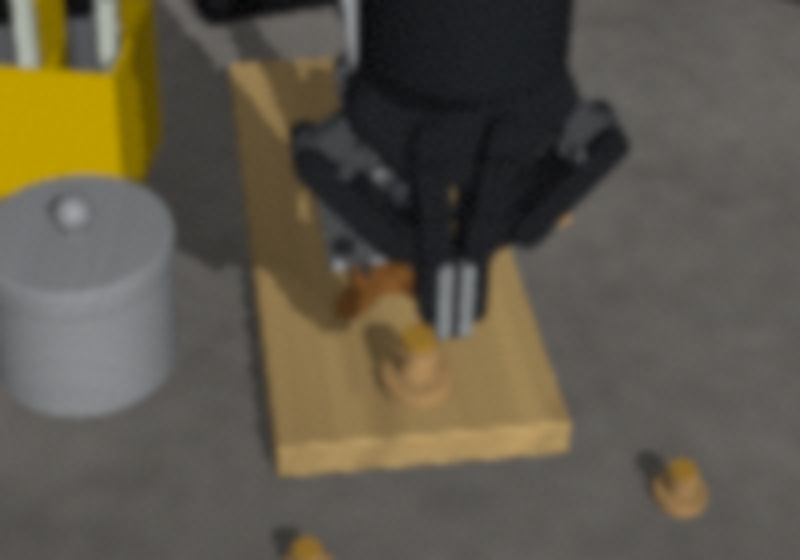

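The view shows the knob standing at (415,370) on the board with its insert proud, and the shut fingers still above and behind it. Now I'll descend, tilt 10° to keep the gripper's body off the jaw, and trim the position.

```bash

python3 -m crank '[[[0,0.002,0.04],[0,0,0],0],[[0,0,0.034],[0,0,0],0],[[0,0,0],[0,-5,0],0],[[0,0,0],[0,-5,0],0],[[0,0,0],[0,0,0],0]]'
python3 -c "from h import *;st()"
```

```text
t: 3.4
eef_pos: [0.5283, 0.1323, 0.0283]
tcp_rot: [0.638, 0.765, -0.055, 0.067]
force: [0.3, 1.0, -0.6]
finger_gap: 0.0001
grip_force: 0.0
t 3.40 board pos [  2.2 184.3  28.3] turn needed [0.12 9.93 0.31] F [ 0.43  0.91 -0.55] gap 0.0001 grip 0.0
```

```bash

python3 -m crank '[[[0.001,-0.0027,0.0054],[0,0,0.3],0],[[-0.01,0,0.0017],[0,0,0],0],[[-0.0117,0,0.0021],[0,0,0],0],[[0,0,0],[0,0,0],0]]' >/dev/null
python3 -c "from h import *;st()"
```

```text
t 3.90 board pos [ -1.9 156.7  22.2] turn needed [ 0.03 10.01 -0.56] F [ 0.23  0.78 -0.23] gap -0.0001 grip 0.0
```

```bash

python3 -m crank '[[[-0.006,0.0007,0.001],[0,0,-0.5],0],[[-0.006,0.0006,0.001],[0,0,0],0],[[-0.006,0,0.001],[0,0,0],0],[[-0.006,0,0.001],[0,0,0],0],[[0,0,0],[0,0,0],0]]' >/dev/null
python3 -c "from h import *;st()"
python3 -m crank '[[[-0.004,0,0.0007],[0,0,0],0],[[-0.004,0,0.0007],[0,0,0],0],[[0,0,0],[0,0,0],0]]'>/dev/null
python3 -c "from h import *;st()"
```

```text
t 4.53 board pos [ -0.6 134.2  22.1] turn needed [-0.02 10.01  0.1 ] F [ 0.45  0.96 -0.73] gap 0.0002 grip 0.0
t 4.90 board pos [ -0.6 126.3  22.1] turn needed [-0.02 10.01  0.12] F [-0.33 -0.63 -0.18] gap -0.0003 grip 0.0
```

```bash
S='from h import *;st()'
python3 -m crank '[[[-0.004,0,0.0007],[0,0,0],0],[[0,0,0],[0,0,0],0]]'>/dev/null; python3 -c "$S"
python3 -m crank '[[[-0.002,0,0.0003],[0,0,0],0],[[0,0,0],[0,0,0],0]]'>/dev/null; python3 -c "$S"
python3 - <<'E'
from h import *
c=cap('side'); im=cv2.resize(c['color'][220:320,240:370],None,fx=5,fy=5,interpolation=2); cv2.imwrite('pics/s2.png',im[:,:,::-1])
E
```

```text
t 5.15 board pos [ -0.6 122.3  22.1] turn needed [-0.02 10.01  0.13] F [-0.31  0.31 -0.29] gap -0.0001 grip 0.0
t 5.40 board pos [ -0.6 120.5  22.2] turn needed [-0.02 10.    0.14] F [0.06 0.23 0.9 ] gap 0.0001 grip 0.0
```

View pics/s2.png

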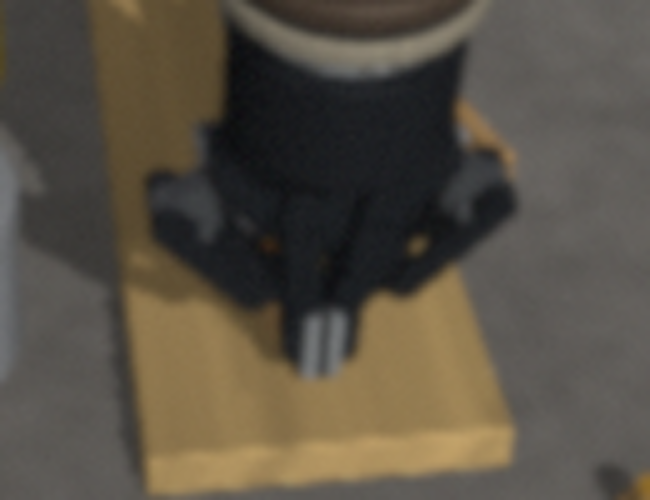

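The knob is hidden behind the fingers (tip at (322,375)), so it's being pushed ahead of them. I'll keep going in 1.5 mm steps and watch the force.

```bash
S='from h import *;st()'
for i in 1 ; do python3 -m crank '[[[-0.0015,0,0.0003],[0,0,0],0],[[0,0,0],[0,0,0],0]]'>/dev/null; python3 -c "$S"
python3 -m crank '[[[-0.0015,0,0.0003],[0,0,0],0],[[0,0,0],[0,0,0],0]]'>/dev/null; python3 -c "$S"
python3 -m crank '[[[-0.001,0,0.0002],[0,0,0],0],[[0,0,0],[0,0,0],0]]'>/dev/null; python3 -c "$S"; done
```

```text
t 5.70 board pos [ -0.5 119.1  22.1] turn needed [-0.02 10.    0.15] F [ 0.1   0.46 -0.23] gap 0.0003 grip 0.1
t 5.95 board pos [ -0.6 117.5  22.1] turn needed [-0.02 10.    0.14] F [-0.    1.22  0.  ] gap 0.0001 grip 0.1
t 6.20 board pos [ -0.5 116.5  22.1] turn needed [-0.02 10.    0.14] F [-0.56  0.59 -0.39] gap 0.0004 grip 0.1
```

```bash
S='from h import *;st()'
python3 -m crank '[[[-0.001,0,0.0002],[0,0,0],0],[[0,0,0],[0,0,0],0]]'>/dev/null; python3 -c "$S"
python3 -m crank '[[[-0.001,0,0.0002],[0,0,0],0],[[0,0,0],[0,0,0],0]]'>/dev/null; python3 -c "$S"
python3 -m crank '[[[-0.001,0,0.0002],[0,0,0],0],[[0,0,0],[0,0,0],0]]'>/dev/null; python3 -c "$S"
```

```text
t 6.45 board pos [ -0.6 115.5  22. ] turn needed [-0.02 10.    0.14] F [0.42 0.18 0.53] gap -0.0002 grip 0.2
t 6.70 board pos [ -0.5 114.5  22. ] turn needed [-0.02 10.    0.15] F [0.42 1.11 0.95] gap -0.0000 grip 0.2
t 6.95 board pos [ -0.5 113.4  22. ] turn needed [-0.02 10.    0.14] F [ 0.72  0.8  -0.65] gap -0.0001 grip 0.2
```

```bash
S='from h import *;st()'
python3 -m crank '[[[-0.001,0,0.0002],[0,0,0],0],[[0,0,0],[0,0,0],0]]'>/dev/null; python3 -c "$S"
python3 -m crank '[[[-0.0007,0,0.0001],[0,0,0],0],[[0,0,0],[0,0,0],0]]'>/dev/null; python3 -c "$S"
python3 -m crank '[[[-0.0007,0,0.0001],[0,0,0],0],[[0,0,0],[0,0,0],0]]'>/dev/null; python3 -c "$S"
```

```text
t 7.20 board pos [ -0.5 112.6  22. ] turn needed [-0.02  9.99  0.15] F [-0.11  1.04  0.23] gap -0.0000 grip 0.4
t 7.45 board pos [ -0.3 112.2  22. ] turn needed [0.01 9.98 0.17] F [0.84 2.56 0.16] gap -0.0001 grip 1.2
t 7.70 board pos [ -0.  111.7  22.1] turn needed [0.03 9.97 0.18] F [2.23 3.52 0.06] gap -0.0002 grip 2.2
```

The force shows the knob riding on the -x face only: Fx is 2.2 with Fy at 3.5. I'll ease it sideways along that face in small steps.

```bash
S='from h import *;st()'
python3 -m crank '[[[-0.0002,0.0008,0],[0,0,0],0],[[0,0,0],[0,0,0],0]]'>/dev/null; python3 -c "$S"
python3 -m crank '[[[-0.0003,0.0006,0],[0,0,0],0],[[0,0,0],[0,0,0],0]]'>/dev/null; python3 -c "$S"
python3 -c "
from h import *
c=cap('top');B=tob(cloud(c))
t=B[(abs(B[...,0])<22)&(B[...,1]>92)&(B[...,1]<118)&(B[...,2]>22)&(B[...,2]<52)];print(len(t),t.mean(0) if len(t) else 0)"
```

```text
t 7.95 board pos [  0.7 111.3  22.1] turn needed [0.01 9.98 0.17] F [1.95 4.7  0.81] gap -0.0002 grip 2.5
t 8.20 board pos [  1.3 111.   22.1] turn needed [0.02 9.98 0.17] F [ 1.79  4.65 -0.96] gap 0.0002 grip 2.5
74 [ -0.46763306 101.0124521   33.69024214]
```

```bash
S='from h import *;st()'
python3 -m crank '[[[-0.0002,0.0007,0],[0,0,0],0],[[0,0,0],[0,0,0],0]]'>/dev/null; python3 -c "$S"
python3 -m crank '[[[-0.0002,0.0007,0],[0,0,0],0],[[0,0,0],[0,0,0],0]]'>/dev/null; python3 -c "$S"
```

```text
t 8.50 board pos [  1.7 110.9  22.1] turn needed [-0.01  9.98  0.17] F [1.46 5.26 0.38] gap 0.0002 grip 2.6
t 8.75 board pos [  1.9 110.8  22. ] turn needed [-0.06  9.97  0.17] F [-0.28  5.79  0.47] gap -0.0002 grip 2.9
```

Fx has now dropped to about 0 with Fy near 5 N, and the tool no longer shifts sideways, so both faces are bearing. I'll back off straight, raise, level the tool and check the knob.

```bash

python3 -m crank '[[[0.003,0,-0.0005],[0,0,0],0],[[0.02,0,-0.0035],[0,0,0],0],[[0.03,0,-0.03],[0,5,0],0],[[0,0,-0.06],[0,5,0],0],[[0,0,-0.06],[0,0,0],0]]' >/dev/null
python3 -m crank '[[[0,0,-0.04],[0,0,0],0],[[0,0,0],[0,0,0],0]]' >/dev/null
python3 - <<'E'
from h import *
st(); c=cap('side'); B=tob(cloud(c))
t=B[(abs(B[...,0])<22)&(B[...,1]>62)&(B[...,1]<105)&(B[...,2]>22)&(B[...,2]<30)]
w=B[(abs(B[...,0])<14)&(B[...,1]>75)&(B[...,1]<105)&(B[...,2]>31)&(B[...,2]<42)]
for q in(t,w): print(len(q),q.mean(0),np.percentile(q,3,0),np.percentile(q,97,0))
im=cv2.resize(c['color'][230:330,250:370],None,fx=5,fy=5,interpolation=2); cv2.imwrite('pics/s3.png',im[:,:,::-1])
E
```

```text
t 9.62 board pos [  3.7 172.4 209.2] turn needed [ 0.26 -0.03  0.05] F [ 0.08  0.77 -0.64] gap 0.0002 grip 0.0
204 [ 1.19116941 85.08251657 25.96360741] [-20.25351519  64.0312048   22.59558997] [ 20.00575    102.76565245  28.64466751]
59 [ 1.94417031 93.15972489 38.10928043] [-6.79689996 86.63110101 32.63083794] [10.03937933 96.90238627 41.73606629]
```

View pics/s3.png

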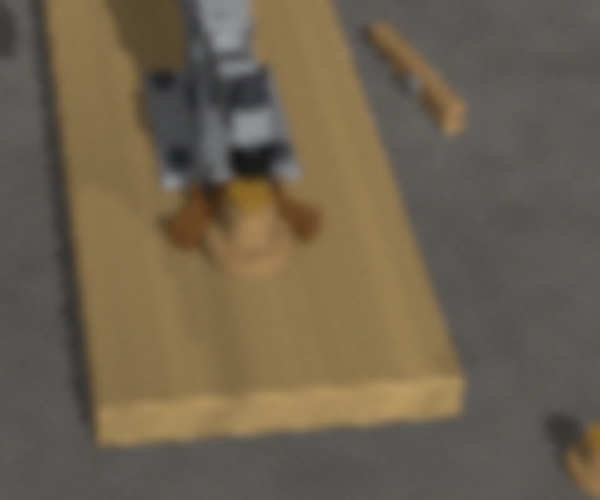

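The knob sits between the V's horns at (250,240), with its disc edge at about y = 103, so it's home. Now to the handle.

```bash

python3 -m crank '[[[-0.05,-0.0037,0],[0,0,0],0],[[-0.05,0,0],[0,0,0],0],[[-0.05,0,0],[0,0,0],0],[[-0.05,0,0],[0,0,0],0],[[-0.048,0,0],[0,0,0],0]]' >/dev/null
python3 -m crank '[[[0,0,0.03],[0,0,0],0],[[0,0,0.02],[0,0,0],0],[[0,0,0],[0,0,0],0]]' >/dev/null
python3 -c "from h import *;st()"
```

```text
t 10.68 board pos [ -3.2 -74.1 153.3] turn needed [-0.39 -0.06  0.1 ] F [-0.25  0.69 -0.29] gap 0.0001 grip 0.0
```

```bash
S='from h import *;st()'
python3 -m crank '[[[0.006,0.0032,0.008],[0,0,0],0],[[0,0,0],[0,0,0],0]]' >/dev/null; python3 -c "$S"
python3 -m crank '[[[-0.001,0,0.004],[0,0,0],0],[[-0.002,0,0.004],[0,0,0],0],[[-0.001,0,0.003],[0,0,0],0],[[0,0,0],[0,0,0],0]]' >/dev/null; python3 -c "$S"
```

```text
t 10.93 board pos [  2.6 -67.3 147.9] turn needed [-0.05 -0.03  0.23] F [ 0.18 -0.17  0.73] gap 0.0001 grip 0.0
t 11.43 board pos [  2.5 -72.8 137.3] turn needed [-0.01  0.01  0.12] F [0.56 0.11 3.79] gap -0.0001 grip 1.5
```

```bash
S='from h import *;st()'
python3 -m crank '[[[-0.001,-0.0015,0.003],[0,0,0],0],[[-0.001,0,0.003],[0,0,0],0],[[-0.001,0,0.003],[0,0,0],0],[[0,0,0],[0,0,0],0]]' >/dev/null; python3 -c "$S"
python3 -m crank '[[[-0.001,0,0.003],[0,0,0],0],[[-0.001,0,0.003],[0,0,0],0],[[-0.001,0,0.003],[0,0,0],0],[[0,0,0],[0,0,0],0]]' >/dev/null; python3 -c "$S"
python3 -m crank '[[[-0.001,0,0.003],[0,0,0],0],[[-0.0005,0,0.003],[0,0,0],0],[[0,0,0],[0,0,0],0]]' >/dev/null; python3 -c "$S"
```

```text
t 11.93 board pos [  1.1 -75.4 128.1] turn needed [-0.01  0.    0.15] F [3.08 0.38 4.58] gap 0.0000 grip 2.1
t 12.43 board pos [  1.3 -78.1 119.5] turn needed [ 0.02 -0.02  0.17] F [2.46 1.4  7.74] gap -0.0002 grip 4.0
t 12.80 board pos [  1.3 -79.7 113.4] turn needed [ 0.01 -0.01  0.17] F [2.88 0.79 6.15] gap -0.0001 grip 3.2
```

```bash
S='from h import *;st()'
python3 -m crank '[[[-0.0005,0,0.003],[0,0,0],0],[[0,0,0],[0,0,0],0]]' >/dev/null; python3 -c "$S"
python3 -m crank '[[[-0.0005,0,0.003],[0,0,0],0],[[0,0,0],[0,0,0],0]]' >/dev/null; python3 -c "$S"
python3 -m crank '[[[-0.0005,0,0.0025],[0,0,0],0],[[0,0,0],[0,0,0],0]]' >/dev/null; python3 -c "$S"
```

```text
t 13.05 board pos [  1.2 -80.5 110.4] turn needed [0.01 0.01 0.15] F [2.75 0.67 5.98] gap 0.0003 grip 2.8
t 13.30 board pos [  0.9 -81.1 107.2] turn needed [-0.02  0.01  0.15] F [3.25 0.22 3.72] gap -0.0005 grip 2.0
t 13.55 board pos [  0.  -81.3 104.1] turn needed [-0.13 -0.03  0.14] F [ 0.89 -0.01  1.94] gap 0.0001 grip 0.9
```

```bash
S='from h import *;st()'
python3 -m crank '[[[-0.0003,0,0.0015],[0,0,0],0],[[0,0,0],[0,0,0],0]]' >/dev/null; python3 -c "$S"
python3 -m crank '[[[-0.0003,0,0.0015],[0,0,0],0],[[0,0,0],[0,0,0],0]]' >/dev/null; python3 -c "$S"
python3 -c "
from h import *
c=cap('side');B=tob(cloud(c))
w=B[(abs(B[...,0])<8)&(abs(B[...,1]+123)<12)&(B[...,2]>60)];print(len(w),np.median(w,0) if len(w) else 0)"
```

```text
t 13.80 board pos [ 1.000e-01 -8.150e+01  1.027e+02] turn needed [-0.12 -0.03  0.14] F [-0.06  0.05  1.07] gap 0.0001 grip 0.2
t 14.05 board pos [  0.5 -81.9 101.4] turn needed [-0.08 -0.01  0.15] F [ 0.05 -0.42  0.06] gap 0.0000 grip 0.0
0 0
```

Force has gone to zero around z = 102, so it looks snapped. I'll let go at once and look.

```bash
S='from h import *;st()'
python3 -m crank '[[[0,0,-0.03],[0,0,0],0],[[0,0,-0.05],[0,0,0],0],[[0.06,0,-0.05],[0,0,0],0],[[0.06,0,0],[0,0,0],0],[[0.06,0,0],[0,0,0],0]]' >/dev/null
python3 -m crank '[[[0.05,0,0],[0,0,0],0.04],[[0,0,0],[0,0,0],0.04]]' >/dev/null; python3 - <<'E'
from h import *
st(); c=cap('top'); B=tob(cloud(c))
for y in (-135,-130,-127,-123,-119,-115,-108,-100,-90,-80,-60):
    w=B[(abs(B[...,0])<7)&(abs(B[...,1]-y)<2.5)&(B[...,2]>25)]
    if len(w): print(y,len(w),np.percentile(w[:,2],[20,50,80]).round(1), w[:,0].mean().round(1))
cv2.imwrite('pics/t4.png',cv2.resize(c['color'][190:290,180:360],None,fx=4,fy=4,interpolation=2)[:,:,::-1])
E
```

```text
t 14.97 board pos [2.000e-01 1.412e+02 2.215e+02] turn needed [-0.07 -0.11  0.59] F [-0.27 -0.56 -0.62] gap 0.0359 grip 0.0
-130 7 [79.9 81.  82.6] 0.8
-127 18 [81.6 83.  84.1] 0.7
-123 21 [81.  83.  84.2] -0.0
-119 12 [80.7 81.7 83.2] -0.4
-115 9 [83.  85.5 92.3] -0.3
-108 19 [95.1 98.  98.9] -0.5
-100 20 [93.9 96.5 97.6] -0.1
-90 19 [93.4 94.4 95.6] 0.4
-80 18 [92.4 93.9 94.6] -0.0
-60 19 [90.  91.3 92.3] -0.1
```

View pics/t4.png

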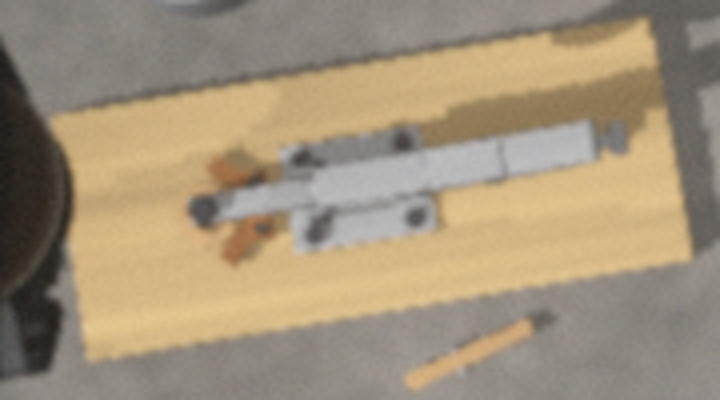

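Locked: the handle top is 94 mm up at y = -90, and the bar at (615,137) has its top at about 84 mm, y about -124, x about 0. I'll approach the bar from above with the fingers 40 mm apart.

```bash
S='from h import *;st()'
python3 -m crank '[[[-0.053,0,0],[0,0,0.5],0.04],[[-0.053,0,0],[0,0,0],0.04],[[-0.053,0,0],[0,0,0],0.04],[[-0.053,0,0],[0,0,0],0.04],[[-0.053,0,0],[0,0,0],0.04]]' >/dev/null
python3 -m crank '[[[0,0,0.05],[0,0,0],0.04],[[0,0,0.05],[0,0,0],0.04],[[0,0,0],[0,0,0],0.04]]' >/dev/null
python3 -c "$S"
```

```text
t 16.02 board pos [  -4.1 -129.3  118.7] turn needed [-0.43 -0.11 -0.49] F [-1.24  0.05  1.29] gap 0.0399 grip 0.0
```

```bash
S='from h import *;st()'
python3 -m crank '[[[0.005,0.004,0],[0,0,-0.4],0.04],[[0,0,0],[0,0,0],0.04]]' >/dev/null; python3 -c "$S"
```

```text
t 16.27 board pos [   5.  -124.1  124. ] turn needed [0.17 0.06 0.12] F [ 0.94 -0.57  0.64] gap 0.0398 grip 0.0
```

```bash
S='from h import *;st()'
python3 -m crank '[[[0,-0.004,0],[0,0,0],0.04],[[0,0,0],[0,0,0],0.04],[[0,0,0],[0,0,0],0.04]]' >/dev/null; python3 -c "$S"
```

```text
t 16.65 board pos [  -0.9 -124.1  122.1] turn needed [-0.01  0.    0.04] F [ 0.04  0.56 -1.51] gap 0.0400 grip 0.0
```

Settled. Down 57 mm to z = 65, then close on the bar.

```bash
S='from h import *;st()'
python3 -m crank '[[[0,0.0007,0.025],[0,0,0],0.04],[[0,0,0.02],[0,0,0],0.04],[[0,0,0.012],[0,0,0],0.04],[[0,0,0],[0,0,0],0.04],[[0,0,0],[0,0,0],0.04]]' >/dev/null; python3 -c "$S"
python3 -m crank '[[[0,0,0],[0,0,0],0.012],[[0,0,0],[0,0,0],0.012],[[0,0,0],[0,0,0],0.012]]' >/dev/null; python3 -c "$S"
```

```text
t 17.27 board pos [   0.2 -124.4   65.4] turn needed [0.02 0.03 0.04] F [0.25 1.16 0.19] gap 0.0398 grip 0.0
t 17.65 board pos [   0.2 -124.3   65.1] turn needed [0.03 0.03 0.05] F [ 0.98 -0.26  1.44] gap 0.0136 grip 58.4
```

```bash
S='from h import *;st()'
python3 -m crank '[[[0,0,-0.004],[0,0,0],0.012],[[0,0,-0.004],[0,0,0],0.012],[[0,0,0],[0,0,0],0.012]]' >/dev/null; python3 -c "$S"
python3 -m crank '[[[0,0,-0.003],[0,0,0],0.012],[[0,0,-0.003],[0,0,0],0.012],[[0,0,0],[0,0,0],0.012]]' >/dev/null; python3 -c "$S"
```

```text
t 18.02 board pos [   0.  -123.3   72.8] turn needed [-0.03 -0.04  0.09] F [ 3.14  1.87 -3.33] gap 0.0136 grip 58.5
t 18.40 board pos [ 1.000e-01 -1.237e+02  7.920e+01] turn needed [-0.01 -0.03  0.07] F [0.5  4.46 1.59] gap 0.0139 grip 59.1
```

Fz flipped to upward push, so the lock has tripped. I'll follow the handle up along its arc.

```bash
S='from h import *;st()'
python3 -m crank '[[[0.0007,0,-0.005],[0,0,0],0.012],[[0.001,0,-0.005],[0,0,0],0.012],[[0,0,0],[0,0,0],0.012]]' >/dev/null; python3 -c "$S"
python3 -m crank '[[[0.0012,0,-0.005],[0,0,0],0.012],[[0.0015,0,-0.005],[0,0,0],0.012],[[0.0018,0,-0.005],[0,0,0],0.012],[[0,0,0],[0,0,0],0.012]]' >/dev/null; python3 -c "$S"
```

```text
t 18.77 board pos [ 1.000e-01 -1.227e+02  8.950e+01] turn needed [0.02 0.04 0.05] F [1.47 2.3  2.65] gap 0.0135 grip 59.2
t 19.27 board pos [  -0.  -119.4  104.5] turn needed [ 0.03  0.12 -0.03] F [ 2.74 -4.85 -0.36] gap 0.0137 grip 58.6
```

```bash
S='from h import *;st()'
python3 -m crank '[[[0.001,0,-0.005],[0,0,0],0.012],[[0.0015,0,-0.004],[0,0,0],0.012],[[0.001,0,-0.003],[0,0,0],0.012],[[0,0,0],[0,0,0],0.012]]' >/dev/null; python3 -c "$S"
```

```text
t 19.77 board pos [  -0.2 -114.5  116. ] turn needed [-0.01  0.01  0.02] F [ 1.62 -3.45  2.22] gap 0.0138 grip 58.5
```

```bash
S='from h import *;st()'
python3 -m crank '[[[0,0,0],[0,0,0],0.045],[[0,0,0],[0,0,0],0.045],[[0,0,0],[0,0,0],0.045]]' >/dev/null; python3 -c "$S"
python3 -m crank '[[[0,0,-0.04],[0,0,0],0.045],[[0,0,-0.05],[0,0,0],0.045],[[-0.06,0,-0.04],[0,0,0],0.045],[[-0.06,0,0],[0,0,0],0.045],[[-0.06,0,0],[0,0,0],0.045]]' >/dev/null
python3 -m crank '[[[0,0,0],[0,0,0],0.045],[[0,0,0],[0,0,0],0.045]]' >/dev/null
python3 - <<'E'
from h import *
st(); c=cap('top'); B=tob(cloud(c))
for y in (-123,-115,-108,-100,-90,-80,-76,-60,85):
    w=B[(abs(B[...,0])<7)&(abs(B[...,1]-y)<2.5)&(B[...,2]>25)]
    if len(w): print(y,len(w),np.percentile(w[:,2],[20,50,80]).round(1))
print(board(c))
t0=c
c=cap('side'); B=tob(cloud(c))
t=B[(abs(B[...,0])<14)&(B[...,1]>75)&(B[...,1]<105)&(B[...,2]>31)&(B[...,2]<42)];print(len(t),t.mean(0))
a=cv2.resize(t0['color'][110:310,140:440],(600,400))
b=cv2.resize(c['color'][230:320,240:375],(600,400),interpolation=2)
cv2.imwrite('pics/f5.png',cv2.resize(np.vstack([a,b]),(450,600))[:,:,::-1])
E
```

```text
t 20.15 board pos [  -0.6 -113.9  115.4] turn needed [-0.09 -0.04  0.07] F [-0.11  0.13  1.06] gap 0.0452 grip 0.0
t 21.02 board pos [-1.000e-01 -2.861e+02  2.397e+02] turn needed [-0.07 -0.06  0.02] F [-0.42  0.55  0.6 ] gap 0.0452 grip 0.0
-115 19 [141.9 143.2 145.1]
-108 14 [135.5 137.2 137.9]
-100 14 [134.3 147.6 149.1]
-90 23 [145.6 147.4 148.4]
-80 20 [138.6 141.  142.4]
-76 23 [137.2 137.8 139.7]
-60 20 [126.  127.  127.9]
85 15 [81.3 83.1 87.2]
(((558.3952026367188, -49.769989013671875), (129.97860717773438, 319.9914855957031), 10.124836921691895), np.float64(0.018282644668253408))
57 [ 2.05530135 93.0104027  37.14665217]
```

View pics/f5.png

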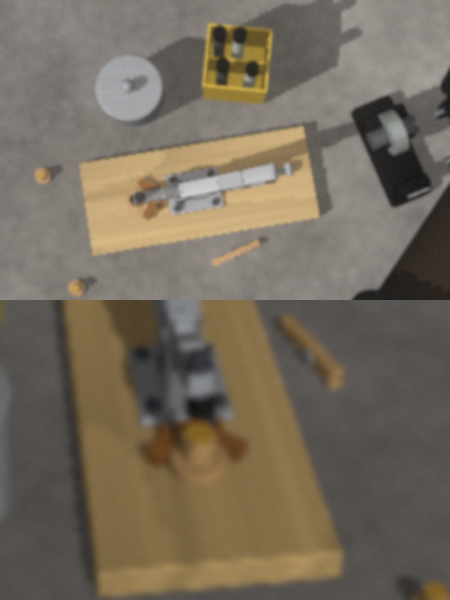

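The clamp is open again, with 138 mm at the press spot. The knob at (200,455) stands unmoved in the V, the bystanders are in place and the gripper touches nothing. Handing in.

```bash
python3 -c "from rig import ticket;print(ticket.finish_job())"
```

```text
the job is handed in; nothing more can be done
None
```

I slid the knob home into the V stop with about 6 N, snapped the clamp locked, then sprang it open with the release lever; the knob stands free in the V, the four bystanders are untouched, and I handed in at about 21 s. I took the insert as flush from the handle reaching its locked height, not from measuring it.

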